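Change over to the fresh push-pull bottle

ROBOT

A 7-joint arm with a two-finger parallel gripper is mounted at the origin on a cart in front of the work surface, level with it; the furniture and walls round the work are solid. World frame = base frame: x ahead of the robot, y to its left, z up, the work surface at z = 0. Lengths are in m, angles in rad, forces in N, time in s.
With the tool pointing down it reaches from about 0.4 to 0.85 m from the base axis. Payload 10.4 kg.
Tool frame: the origin (TCP) lies at the very end of the fingers, on their centre line; the grasp point (between the pads) lies 19 mm behind it; z points along the fingers, y is the line along which they close (so a half turn about z gives the same grasp; the last joint's range is limited). The gripper opens to 85 mm and grips with 20 to 120 N. Pads are 22 mm wide; open, the fingers measure 114 mm over their backs; the gripper's body (76 mm by 85 mm) begins 54 mm behind the grasp point. The pads swing forward as they close: fully open they stand 13 mm farther back than shut.
Start: joints at [1.139, 0.332, -0.065, 1.46, 0.022, 1.35, -0.088], TCP at [0.248, -0.574, 0.231] pointing down, gripper open.
Joint ranges: [-2.6, 2.6], [-0.5, 2.12], [-1.47, 1.34], [0.16, 2.42], [-1.27, 4.41], [0.06, 2.06], [-2.6, 2.6]. Speed limits (rad/s): [2.22, 2.22, 2.79, 2.79, 3.14, 3.14, 3.14].

INTERFACE

Orientations are given as a 3x3 rotation matrix whose columns are the frame's x, y, z axes.
In Python, from bench import manip, read_camera, workorder gives the robot as it stands. The module is installed in compiled form; this text tells all that it offers.
- The arm moves only by the tool jog_arm, never from a script. Its argument "series" is a list of rows, each a list of 3 entries, a list of its own where there are three numbers: the turn, a rotation vector about the world's x, y, z in rad, then the shift along the world's x, y, z in cm, then the opening, from 0 (shut) to 1 (fully open). A call has 1 to 8 rows; each row is the pose to reach, as a shift and turn from the pose commanded when the call began; what a row does not reach only later rows make up. A row lasts 1/12 s, in which the tool goes at most 41.7 mm and 7.16 degrees, less where a joint would pass 70% of its speed; a pose out of reach is approached as far as the arm can. A call with a gripper value outside its range is refused whole. The fingers move at their own pace and stop on an object; the grip force is fixed at half the most. Time passes only in rows, so rows that repeat a pose let the fingers close. It gives the time, the measured TCP pose, the force, the opening and the grip force at its end, in the units of the state.
- manip.get_obs(): the state, without advancing time (a new reading comes with each control period).
- read_camera(name): name is "scene" or "top" or "wrist"; returns a dict with "color" (420x560x3 uint8, blue, green, red), "vfov" (degrees; the focal length in pixels is half the picture's height over the tangent of half this angle, whatever the lens; pixels are square), "cx", "cy" (the principal point, pixels), "k1" (the pictures are not rectified: a ray, as slopes to the right and down, at radius r is drawn at 1 + k1 r^2 times it, then the intrinsics apply), "R" (3x3) and "t" (3): a world point X has camera coordinates R X + t. Camera axes: x right, y down, z forward; pixel columns grow to the right and rows downward; lengths in m; the calibration is good to about 2 mm. A picture is of the moment at which its call begins. There is no depth.
- workorder.close_job(): hands the job in; it is judged then, once.
The state is a dict: "t": time; "joints": joint angles; "dq": joint speeds; "tau": joint torques, N m; "tcp_pos": TCP position; "tool_rot": TCP orientation; "wrist_force": force on the tool from outside, world axes, zero at the start; "torque": the same for the moment, N m; "grip_width": opening from 0.0 (shut) to 1.0 (fully open); "gripper_force": force on a finger pad.
Only numpy, scipy, OpenCV 4.12 (cv2) and the standard library are available. Lean on these libraries where they do the work, as an engineer would, in place of code of your own. Each camera call takes 0.05 s, during which the arm holds its last target. There are 200 camera calls.

TASK

Change over from the used bottle (red cap, standing open) to the fresh one (blue cap): press the treadle at the side of the bottle station down to its stop so that the clear cover swings up and stays up, then push the red cap gently down along its leaning bottle, with the closed fingertips rather than a tight grip, until it is fully home and pull the blue cap straight out until it is fully open. Do not force the red cap or the treadle against its stop, keep the white-capped spare closed, leave the cover up, and do not disturb the other things on the worktop.

Things in the scene. Friction and masses are not known exactly. Their poses are not given: they have to be found in the camera images.
- station: white and grey station fixed to the worktop; origin on the worktop under the middle slot; +x to its back, y along the row, z up. Base 12 mm thick, x -82 to +82, y -238 to +132 mm. Slots at y = -70, 0, +70 mm hold the bottles, leaning 30 degrees to its front (-x). Cover posts at y = +-119 mm, x 23 to 49 mm, rise to 193 mm
- treadle (a joint): angle in rad of the dark steel treadle at the station's right (-y) side: 0 = up (cover shut), 0.35 = down on its stop (cover fully up). Sprung and stiff: about 8 N at the pad; its catch keeps it where it is left. Over 60 N spoils it
- treadle_pad (a point): centre of the ribbed rubber pad on top of the treadle, 50 mm wide, 44 mm long; it stands about 57 mm over the worktop when up and sinks about 20 mm; the treadle is hinged at its back, 62 mm behind this point
- cover (a joint): angle in rad of the clear cover over the caps: 0 = shut, about 2.17 = standing up behind the bottles. Geared to the treadle
- cover_edge (a point): middle of the cover's aluminium front edge, 218 mm wide; the cover is hinged at the top of the posts, 90 mm from this edge, and its edge swings up and back on that radius
- cap_red_top (a point): centre of the flat top of the red cap; +z is the cap's axis, out of the bottle, leaning 30 degrees from vertical to the station's front; y runs along the row. Ribbed cylinder 26 mm across, 26 mm long (below this point); this one starts up (open, 6 to 9 mm)
- cap_blue_top (a point): centre of the flat top of the blue cap; +z is the cap's axis, out of the bottle, leaning 30 degrees from vertical to the station's front; y runs along the row. Ribbed cylinder 26 mm across, 26 mm long (below this point); this one starts home (closed). The bottle's 34 mm wide shoulder begins 30 mm below this point: keep the fingertips above it
- cap_white_top (a point): centre of the flat top of the white cap; +z is the cap's axis, out of the bottle, leaning 30 degrees from vertical to the station's front; y runs along the row. Ribbed cylinder 26 mm across, 26 mm long (below this point); this one is the spare and stays home
- cap_red (a joint): height in m of the red push-pull cap along its leaning axis: 0 = fully home (closed), 0.009 = fully up (open). A friction detent grips it everywhere: it takes about 7 N to move, stays where it is left, and comes to a hard stop at either end. Over 60 N from the fingers (squeeze included) spoils it
- cap_blue (a joint): height in m of the blue push-pull cap along its leaning axis: 0 = fully home (closed), 0.009 = fully up (open). A friction detent grips it everywhere: it takes about 7 N to move, stays where it is left, and comes to a hard stop at either end
- cap_white (a joint): height in m of the white push-pull cap along its leaning axis: 0 = fully home (closed), 0.009 = fully up (open). A friction detent grips it everywhere: it takes about 7 N to move, stays where it is left, and comes to a hard stop at either end
- alcohol: small white alcohol bottle with a blue cap, 41 mm across, 92 mm tall, standing loose; origin under its centre
- gauze: flat white gauze packet 59x83x12 mm, lying loose; origin under its centre, long side along y
- tape: roll of tape 44 mm across, 19 mm tall, lying loose; origin under its centre
- red_pen: red and white ball pen 143 mm long along y, 9 mm thick, lying loose; origin under its centre
- thermo: white clinical thermometer 18x122x13 mm, long along y, lying loose; origin under its centre
- clamp: green limb electrode clamp 28x93x37 mm, long along y, lying loose; origin under its centre
- paste: white paste tube with a blue cap 40x124x24 mm, long along y, lying loose; origin under its middle

How it is judged:
By the outcome, as a careful person would: the job done as asked, in the order asked, and still so for the second after the job is handed in, with the robot touching nothing.
It also fails if it takes over 64 s, if anything falls off the work surface, if the arm or the gripper's body presses on something with over 40 N, if the wrist force passes 120 N, or if a joint passes its speed limit or range.

## Working session

There is one attempt and no reset: what is moved stays moved. The work goes in short steps, Python scripts to look and compute and a tool call to move; the robot and the scene stay as the last step left them, time stands still between calls to the robot, and variables do not carry over. Pictures are saved under pics/ and viewed, at most 10 in all, crops included, and the job is handed in when it is done.

Besides the shell and the picture viewer there is one more tool, called after "Request:" in YAML: its name, and indented under it one key for each argument. jog_arm: Moves the arm, as the interface text tells. Its arguments: {"type":"object","properties":{"series":{"type":"array","items":{"type":"array"}}},"required":["series"]}

```bash
mkdir -p pics; cat > h.py <<'E'
import numpy as np,cv2
from bench import manip,read_camera,workorder
def K(c):
    f=c["color"].shape[0]/2/np.tan(np.radians(c["vfov"])/2)
    return f
def proj(c,X):
    p=np.asarray(X,float)@np.array(c["R"]).T+c["t"]; s=p[...,:2]/p[...,2:]
    s=s*(1+c["k1"]*(s**2).sum(-1,keepdims=True)); return s*K(c)+[c["cx"],c["cy"]]
def ray(c,uv):
    d=(np.array(uv,float)-[c["cx"],c["cy"]])/K(c); s=d.copy()
    for _ in range(20): s=d/(1+c["k1"]*(s@s))
    R=np.array(c["R"]); v=R.T@np.r_[s,1]; return -R.T@np.array(c["t"]),v/np.linalg.norm(v)
def onz(c,uv,z):
    o,v=ray(c,uv); return o+v*(z-o[2])/v[2]
E
cat > a.py <<'E'
from h import *
import pickle
cs={}
for n in ("scene","top","wrist"):
    c=read_camera(n); cs[n]=c
    cv2.imwrite(f"pics/{n}0.png",c["color"]); print(n,c["vfov"],c["k1"],-np.array(c["R"]).T@c["t"])
pickle.dump(cs,open("c0.pkl","wb"))
a=[cv2.resize(cs[n]["color"],(800,600),interpolation=cv2.INTER_CUBIC) for n in ("scene","top")]
cv2.imwrite("pics/s0.png",a[0]);cv2.imwrite("pics/t0.png",a[1])
print(manip.get_obs())
E
python3 a.py
```

```text
scene 42.88618266000865 0.05396025767884567 [-0.73276932 -1.06229321  0.9847126 ]
top 46.472729771894286 -0.03887292718691689 [ 0.30041386 -0.02542698  1.44693637]
wrist 59.143935521608405 -0.10038559115870602 [ 0.32261199 -0.54109657  0.37455933]
{'t': 0.15, 'joints': array([ 1.13940702,  0.33275017, -0.06469375,  1.4607365 ,  0.02160817,
        1.34989393, -0.0885146 ]), 'dq': array([ 0.0004768 , -0.00408932, -0.00031026, -0.00174303, -0.00016238,
        0.00168325,  0.00021278]), 'tau': array([ 1.49204589e-03, -6.25825524e+01,  4.97635233e-02, -3.91849387e+01,
        1.64905196e-02,  7.56666093e-03,  5.85144630e-05]), 'tcp_pos': array([ 0.24832066, -0.57324905,  0.23068971]), 'tool_rot': array([[ 9.17603544e-01,  3.97496543e-01, -4.84912224e-04],
       [ 3.97496835e-01, -9.17603023e-01,  9.78873797e-04],
       [-5.58579721e-05, -1.09096914e-03, -9.99999403e-01]]), 'wrist_force': array([ 0.34286982, -1.12656543, -0.67721842]), 'torque': array([-0.03174037, -0.0463527 , -0.00823897]), 'gripper_force': 0.0, 'grip_width': 0.9955587817969259}
```

View pics/s0.png

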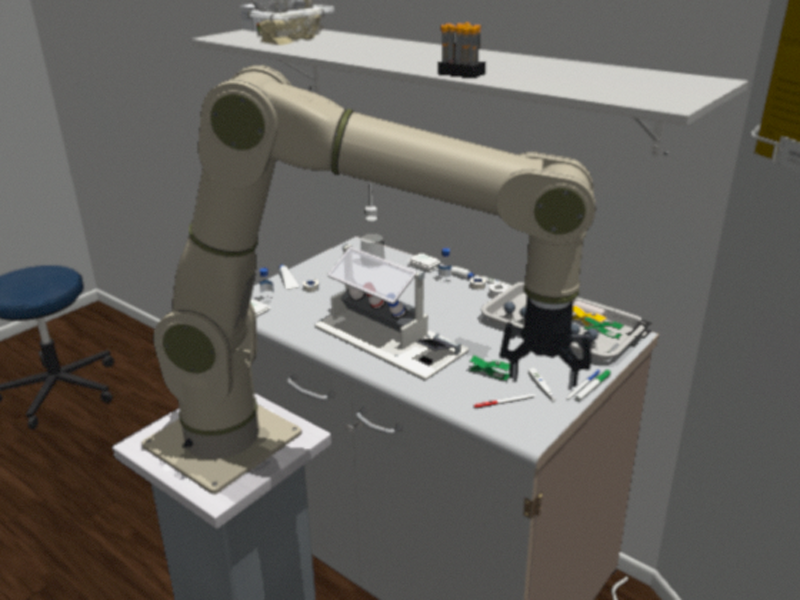

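View pics/t0.png

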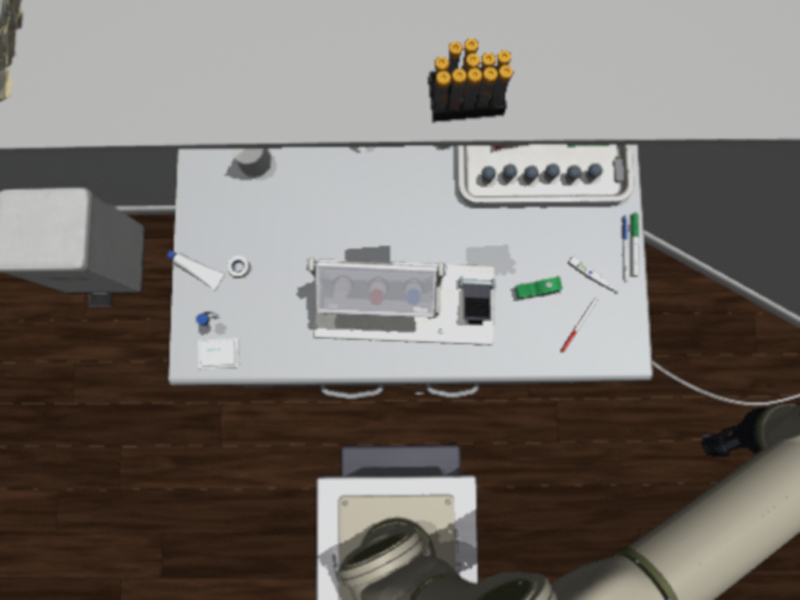

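The scene shows the station with the cover shut, and the treadle at its right. In the top view the base corners are at about (313,340), (494,345) and (494,266), the pad is at (477,305), and the caps are white 340, red 377 and blue 413 along the row. Next I'll take a zoomed crop for precision.

```bash
cat > b.py <<'E'
from h import *
import pickle
from scipy.optimize import least_squares
cs=pickle.load(open("c0.pkl","rb")); c=cs["top"]
P=np.array([[-.082,-.238,.012],[-.082,.132,.012],[.082,-.238,.012]])
uv=np.array([[494,345],[313,340],[494,266]])*.7
def w(s,P):
    a=s[2];R=np.array([[np.cos(a),-np.sin(a),0],[np.sin(a),np.cos(a),0],[0,0,1]]);return P@R.T+[s[0],s[1],0]
r=least_squares(lambda s:(proj(c,w(s,P))-uv).ravel(),[.5,0,0]);print(r.x,r.fun)
print("pad",onz(c,[477*.7,305*.7],.057))
for u in ((340,290),(377,296),(413,296)):print(onz(c,np.array(u)*.7,.15))
x0,y0,s=210,175,5.5
im=cv2.resize(c["color"][y0:y0+75,x0:x0+145],None,fx=s,fy=s,interpolation=cv2.INTER_CUBIC)
cv2.imwrite("pics/z0.png",im)
c=cs["scene"];im=cv2.resize(c["color"][165:270,210:350],None,fx=5.5,fy=5.5,interpolation=cv2.INTER_CUBIC)
cv2.imwrite("pics/z1.png",im)
E
python3 b.py
```

```text
[ 0.50551718  0.03269689 -0.03629076] [-0.440844   -0.22820949  0.46788634  0.01239824 -0.02623138  0.24115896]
pad [ 0.49144544 -0.16600535  0.057     ]
[0.50986189 0.10029085 0.15      ]
[0.49770748 0.03071254 0.15      ]
[ 0.49699069 -0.03688071  0.15      ]
```

View pics/z0.png

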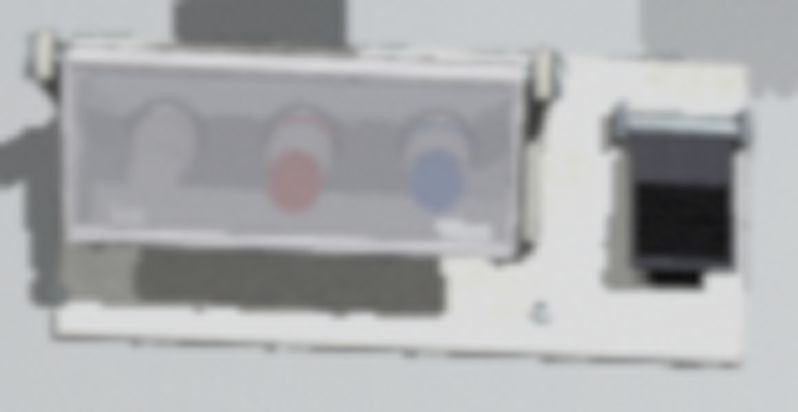

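View pics/z1.png

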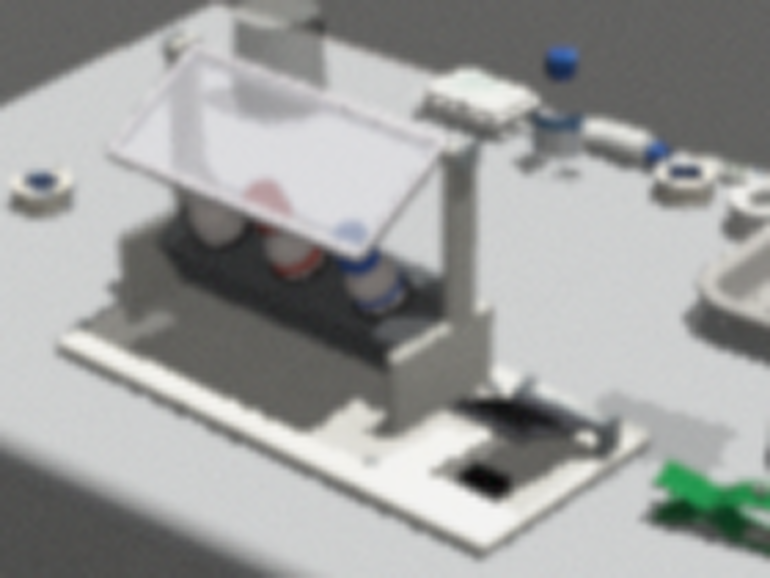

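Zoomed, the red cap is at (294,182), the blue cap at (436,180) and the pad centre at (684,225). That puts the pad at about (0.486, -0.167) and the station yaw at about -0.036, and the scale matches the given sizes. I'm moving to the treadle with the fingers closing.

Request:
jog_arm:
  series:
    - [[0, 0, -0.05], [2, 3.4, 0], 0]
    - [[0, 0, -0.1], [4, 6.8, 0], 0]
    - [[0, 0, -0.15], [6, 10.2, 0], 0]
    - [[0, 0, -0.21], [8, 13.6, 0], 0]
    - [[0, 0, -0.27], [10, 17, 0], 0]
    - [[0, 0, -0.33], [12, 20.4, 0], 0]
    - [[0, 0, -0.39], [14, 23.8, 0], 0]
    - [[0, 0, -0.445], [16, 27.2, 0], 0]

```text
t: 0.82
tcp_pos: [0.4089, -0.2997, 0.2313]
tool_rot: [[0.999, -0.039, -0.0], [-0.039, -0.999, -0.0], [-0.0, 0.0, -1.0]]
wrist_force: [0.9, 0.4, -0.5]
grip_width: -0.002
gripper_force: 0.0
```

Request:
jog_arm:
  series:
    - [[0, 0, 0], [2, 3.4, -1], 0]
    - [[0, 0, 0], [4, 6.8, -3], 0]
    - [[0, 0, 0], [6, 10.2, -6], 0]
    - [[0, 0, 0], [7.8, 13.4, -9], 0]
    - [[0, 0, 0], [7.8, 13.4, -12], 0]
    - [[0, 0, 0], [7.8, 13.4, -14], 0]
    - [[0, 0, 0], [7.8, 13.4, -15], 0]
    - [[0, 0, 0], [7.8, 13.4, -15], 0]

```text
t: 1.48
tcp_pos: [0.4849, -0.1674, 0.0792]
tool_rot: [[0.999, -0.036, -0.004], [-0.036, -0.999, 0.001], [-0.004, -0.001, -1.0]]
wrist_force: [-0.5, 0.1, 0.4]
grip_width: -0.0
gripper_force: 0.0
```

Request:
jog_arm:
  series:
    - [[0, 0, 0], [0, 0, -1], 0]
    - [[0, 0, 0], [0, 0, -1.7], 0]
    - [[0, 0, 0], [0, 0, -2.2], 0]
    - [[0, 0, 0], [0, 0, -2.6], 0]
    - [[0, 0, 0], [0, 0, -2.8], 0]
    - [[0, 0, 0], [0, 0, -2.8], 0]

```text
t: 1.98
tcp_pos: [0.4866, -0.1682, 0.0539]
tool_rot: [[0.999, -0.037, 0.001], [-0.037, -0.999, -0.001], [0.001, 0.001, -1.0]]
wrist_force: [-1.7, 0.1, 1.7]
grip_width: 0.003
gripper_force: 0.8
```

Request:
jog_arm:
  series:
    - [[0, 0, 0], [0, 0, -0.4], 0]
    - [[0, 0, 0], [0, 0, -0.8], 0]
    - [[0, 0, 0], [0, 0, -0.8], 0]

```text
t: 2.23
tcp_pos: [0.4865, -0.1682, 0.0457]
tool_rot: [[0.999, -0.037, 0.0], [-0.037, -0.999, -0.001], [0.0, 0.001, -1.0]]
wrist_force: [-0.8, -0.8, 2.9]
grip_width: -0.002
gripper_force: 1.2
```

Request:
jog_arm:
  series:
    - [[0, 0, 0], [0, 0, -0.2], 0]
    - [[0, 0, 0], [0, 0, -0.4], 0]
    - [[0, 0, 0], [0, 0, -0.4], 0]

```text
t: 2.48
tcp_pos: [0.4863, -0.1681, 0.0416]
tool_rot: [[0.999, -0.037, -0.0], [-0.037, -0.999, -0.001], [-0.0, 0.001, -1.0]]
wrist_force: [-1.7, -1.2, 4.2]
grip_width: 0.001
gripper_force: 1.6
```

Request:
jog_arm:
  series:
    - [[0, 0, 0], [0, 0, -0.2], 0]
    - [[0, 0, 0], [0, 0, -0.3], 0]
    - [[0, 0, 0], [0, 0, -0.3], 0]

```text
t: 2.73
tcp_pos: [0.4862, -0.1681, 0.0385]
tool_rot: [[0.999, -0.037, -0.0], [-0.037, -0.999, -0.001], [-0.0, 0.001, -1.0]]
wrist_force: [-2.4, -0.5, 3.1]
grip_width: 0.003
gripper_force: 1.4
```

```bash
cat > v.py <<'E'
from h import *
import sys,pickle
n,k,x0,y0,x1,y1=sys.argv[1],sys.argv[2],*map(int,sys.argv[3:7])
c=read_camera(n);pickle.dump(c,open(f"c{k}.pkl","wb"))
s=min(790/(x1-x0),590/(y1-y0));print("scale",s,manip.get_obs()["wrist_force"])
cv2.imwrite(f"pics/{k}.png",cv2.resize(c["color"][y0:y1,x0:x1],None,fx=s,fy=s,interpolation=cv2.INTER_CUBIC))
E
python3 v.py scene v1 210 150 350 255
```

```text
scale 5.619047619047619 [-1.02440281  0.13642557  1.31176296]
```

View pics/v1.png

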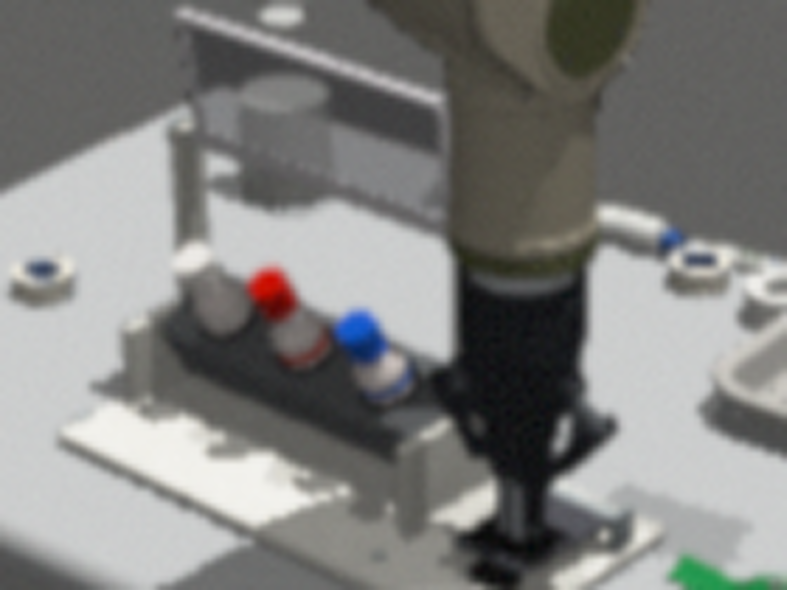

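The cover is now up and the caps are visible: white at (193,262), red at (270,290) and blue at (358,330). I'm going the last few mm to the stop, watching the force.

Request:
jog_arm:
  series:
    - [[0, 0, 0], [0, 0, -0.1], 0]
    - [[0, 0, 0], [0, 0, -0.15], 0]
    - [[0, 0, 0], [0, 0, -0.15], 0]

```text
t: 3.03
tcp_pos: [0.4864, -0.1679, 0.037]
tool_rot: [[0.999, -0.037, -0.0], [-0.037, -0.999, -0.001], [-0.0, 0.001, -1.0]]
wrist_force: [-3.9, -1.1, 3.0]
grip_width: 0.003
gripper_force: 2.0
```

Request:
jog_arm:
  series:
    - [[0, 0, 0], [0, 0, -0.1], 0]
    - [[0, 0, 0], [0, 0, -0.1], 0]

```text
t: 3.2
tcp_pos: [0.4864, -0.1679, 0.0361]
tool_rot: [[0.999, -0.037, -0.0], [-0.037, -0.999, -0.001], [-0.0, 0.001, -1.0]]
wrist_force: [-3.3, -1.4, 5.4]
grip_width: 0.002
gripper_force: 2.8
```

Request:
jog_arm:
  series:
    - [[0, 0, 0], [0, 0, -0.1], 0]
    - [[0, 0, 0], [0, 0, -0.1], 0]

```text
t: 3.37
tcp_pos: [0.4864, -0.1679, 0.0359]
tool_rot: [[0.999, -0.037, -0.0], [-0.037, -0.999, -0.001], [-0.0, 0.001, -1.0]]
wrist_force: [-8.9, -0.1, 17.5]
grip_width: 0.001
gripper_force: 8.6
```

Request:
jog_arm:
  series:
    - [[0, 0, 0], [0, 0, -0.1], 0]
    - [[0, 0, 0], [0, 0, -0.1], 0]

```text
t: 3.53
tcp_pos: [0.4865, -0.168, 0.0358]
tool_rot: [[0.999, -0.037, -0.0], [-0.037, -0.999, -0.001], [-0.0, 0.001, -1.0]]
wrist_force: [-14.1, 1.7, 28.4]
grip_width: 0.001
gripper_force: 14.3
```

The treadle is on its stop: 28 N, with the TCP holding at 35.8 mm. I'll lift off and go to a standoff over the red cap, tilted 30°.

Request:
jog_arm:
  series:
    - [[0, 0, 0], [0, 0, 2], 0]
    - [[0, 0, 0], [0, 0, 6], 0]
    - [[0, 0, 0], [-1, 0, 10], 0]
    - [[0, 0, 0], [-2, 0, 14], 0]
    - [[-0.004, -0.11, 0], [-3, 3, 17], 0]
    - [[-0.008, -0.22, 0], [-4, 6, 19], 0]
    - [[-0.012, -0.33, 0], [-5, 9, 20], 0]
    - [[-0.015, -0.43, 0], [-5, 12, 20], 0]

```text
t: 4.2
tcp_pos: [0.4379, -0.0491, 0.2369]
tool_rot: [[0.912, -0.038, 0.409], [-0.034, -0.999, -0.016], [0.409, 0.0, -0.912]]
wrist_force: [-0.1, 1.4, 0.5]
grip_width: 0.0
gripper_force: 0.0
```

Request:
jog_arm:
  series:
    - [[-0.004, -0.093, 0], [0, 2, 0], 0]
    - [[-0.004, -0.093, 0], [0, 5, 0], 0]
    - [[-0.004, -0.093, 0], [0, 8, 0], 0]
    - [[-0.004, -0.093, 0], [0, 8, 0], 0]
    - [[-0.004, -0.093, 0], [0, 8, 0], 0]

```text
t: 4.62
tcp_pos: [0.4368, 0.0328, 0.2341]
tool_rot: [[0.874, -0.032, 0.485], [-0.027, -0.999, -0.016], [0.485, 0.001, -0.875]]
wrist_force: [-0.6, -0.0, -0.9]
grip_width: 0.0
gripper_force: 0.0
```

```bash
python3 v.py wrist v2 0 0 560 420; python3 - <<'E'
from h import *
import pickle
c=pickle.load(open("cv2.pkl","rb"));print(manip.get_obs()["joints"],manip.get_obs()["tcp_pos"])
for p in ([.494,.03,.155],manip.get_obs()["tcp_pos"]):print(proj(c,p)*1.405)
E
```

```text
scale 1.4047619047619047 [ 0.64001599 -0.62100875  0.45240044]
[ 0.38949222 -0.49270824 -0.50308697  2.27484538 -0.21432999  0.8083635
 -1.61675953] [0.43680114 0.0315235  0.23393186]
[389.05903992 278.42634288]
[391.09104564 400.57195075]
```

View pics/v2.png

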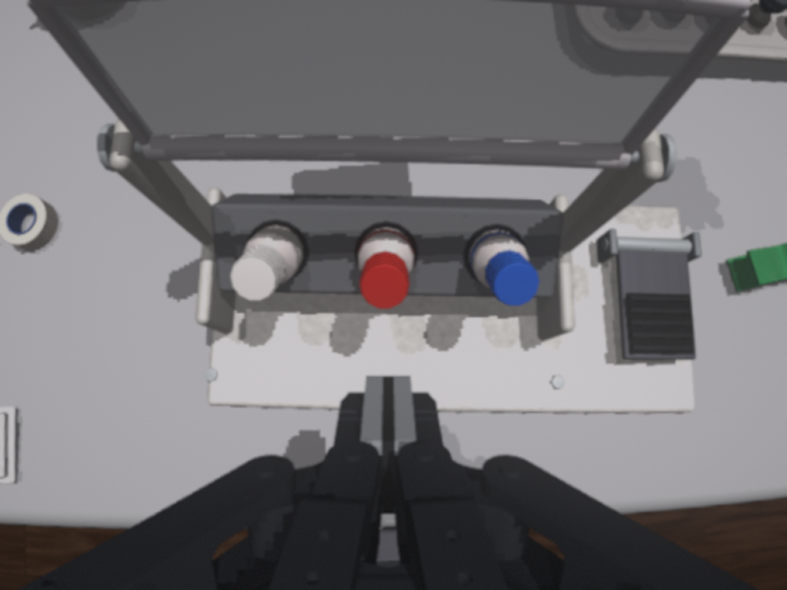

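The wrist view shows the cover standing up behind the caps. The red top disc is at about (385,287), blue at (514,281) and white at (256,279). Next I'll triangulate with the scene picture and compare with the station geometry.

```bash
cat > d.py <<'E'
from h import *
import pickle
w=pickle.load(open("cv2.pkl","rb"));s=pickle.load(open("cv1.pkl","rb"));t=pickle.load(open("c0.pkl","rb"))["top"]
W={"red":(385,287),"blue":(514,281),"white":(256,279)}
S={"red":(268,284),"blue":(356,326),"white":(191,259)}
T={"red":(294,182),"blue":(436,180)}
o=manip.get_obs();R=o["tool_rot"]
for n in W:
    rs=[ray(w,np.array(W[n])/1.4048),ray(s,np.array(S[n])/5.619+[210,150])]
    if n in T: rs.append(ray(t,np.array(T[n])/5.5+[210,175]))
    A=sum(np.eye(3)-np.outer(v,v) for _,v in rs);b=sum((np.eye(3)-np.outer(v,v))@q for q,v in rs)
    X=np.linalg.solve(A,b)
    print(n,X.round(4),[round(np.linalg.norm(np.cross(X-q,v))*1e3,1) for q,v in rs])
# station pose from wrist base corners + pad
from scipy.optimize import least_squares
P=np.array([[-.082,-.238,.012],[-.082,.132,.012],[.082,-.238,.012]])
uv=np.array([[694,409],[208,404],[679,208]])/1.4048
def f(x):
    a=x[2];Q=np.array([[np.cos(a),-np.sin(a),0],[np.sin(a),np.cos(a),0],[0,0,1]]);return (proj(w,P@Q.T+[x[0],x[1],0])-uv).ravel()
r=least_squares(f,[.5,.03,0]);print(r.x,r.fun)
E
python3 d.py
```

```text
red [0.4958 0.0324 0.1347] [np.float64(1.7), np.float64(0.2), np.float64(1.8)]
blue [ 0.4974 -0.0372  0.1276] [np.float64(0.8), np.float64(1.1), np.float64(1.5)]
white [0.5016 0.1016 0.1285] [np.float64(0.5), np.float64(0.5)]
[ 0.51067345  0.03118001 -0.05080306] [ 1.50998306  1.19666858 -1.42553883 -0.073522    0.1253655  -1.51023517]
```

The geometry is consistent: the blue and white tops are level at z=0.128, and red is 7.5 mm up along its axis. I'm approaching along the axis to 20 mm off.

Request:
jog_arm:
  series:
    - [[0, 0, 0], [1, 0, -1.6], 0]
    - [[0, 0, 0], [2, 0, -3.3], 0]
    - [[0, 0, 0], [3, 0, -5], 0]
    - [[0, 0, 0], [4, 0.1, -6.7], 0]
    - [[0, 0, 0], [4.9, 0.1, -8.2], 0]
    - [[0, 0, 0], [4.9, 0.1, -8.2], 0]
    - [[0, 0, 0], [4.9, 0.1, -8.2], 0]

```text
t: 5.25
tcp_pos: [0.4852, 0.0308, 0.151]
tool_rot: [[0.876, -0.038, 0.481], [-0.033, -0.999, -0.018], [0.482, -0.0, -0.876]]
wrist_force: [0.7, 0.4, 0.6]
grip_width: -0.001
gripper_force: 0.0
```

```bash
python3 v.py wrist v3 100 120 460 390; python3 -c "
from h import *
print(manip.get_obs()['joints'])"
```

```text
scale 2.185185185185185 [-0.378589    0.54330617  0.15263056]
[ 0.48393421 -0.24761726 -0.65312449  2.29740208 -0.07567193  0.5491344
 -1.74572714]
```

View pics/v3.png

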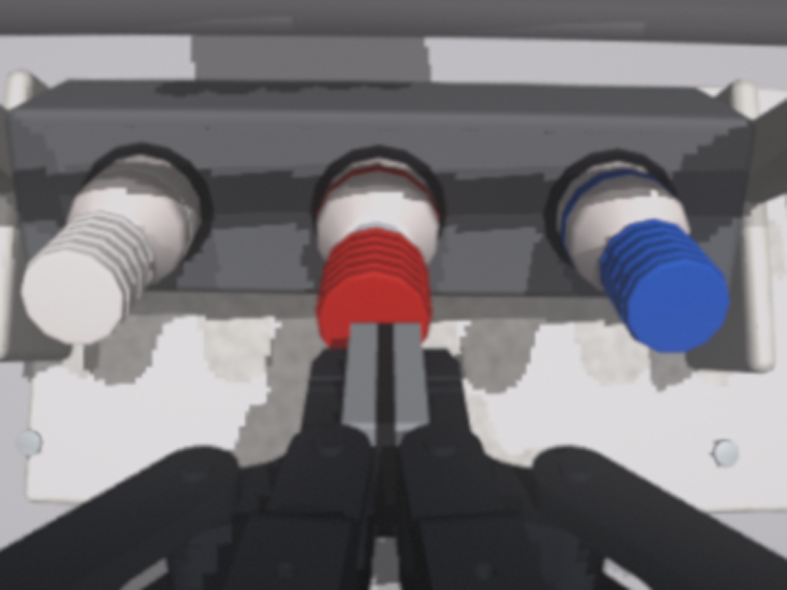

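The red disc is centred near x=374 and the fingers near x=386, so the fingers need to go about 2 mm to +y. Then I press gently along the axis.

Request:
jog_arm:
  series:
    - [[0, -0.02, 0], [0.4, 0.2, -0.7], 0]
    - [[0, -0.02, 0], [0.8, 0.2, -1.3], 0]
    - [[0, -0.02, 0], [1.05, 0.2, -1.65], 0]
    - [[0, -0.02, 0], [1.15, 0.2, -1.8], 0]
    - [[0, -0.02, 0], [1.2, 0.2, -1.9], 0]
    - [[0, -0.02, 0], [1.25, 0.2, -2], 0]
    - [[0, -0.02, 0], [1.25, 0.2, -2], 0]

```text
t: 5.88
tcp_pos: [0.4982, 0.0334, 0.1324]
tool_rot: [[0.865, -0.037, 0.501], [-0.032, -0.999, -0.019], [0.501, 0.0, -0.865]]
wrist_force: [-2.0, -1.4, 0.8]
grip_width: -0.001
gripper_force: 0.9
```

Request:
jog_arm:
  series:
    - [[0, 0, 0], [0.05, 0, -0.09], 0]
    - [[0, 0, 0], [0.1, 0, -0.17], 0]
    - [[0, 0, 0], [0.1, 0, -0.17], 0]

```text
t: 6.13
tcp_pos: [0.4992, 0.0334, 0.131]
tool_rot: [[0.865, -0.037, 0.501], [-0.031, -0.999, -0.019], [0.501, 0.001, -0.865]]
wrist_force: [-16.7, -1.5, 16.1]
grip_width: 0.005
gripper_force: 11.3
```

Request:
jog_arm:
  series:
    - [[0, 0, 0], [0, 0, 0], 0]
    - [[0, 0, 0], [0.02, 0, -0.04], 0]
    - [[0, 0, 0], [0.02, 0, -0.04], 0]

```text
t: 6.38
tcp_pos: [0.4993, 0.0334, 0.1309]
tool_rot: [[0.865, -0.037, 0.501], [-0.031, -0.999, -0.02], [0.501, 0.001, -0.865]]
wrist_force: [-25.9, -1.9, 25.6]
grip_width: -0.001
gripper_force: 17.6
```

```bash
python3 v.py wrist v4 100 120 460 390;python3 v.py scene v4s 235 170 305 225; python3 -c "
import cv2,numpy as np
a=cv2.imread('pics/v4.png')[100:400];b=cv2.imread('pics/v4s.png')
b=cv2.resize(b,(380,290));a=cv2.resize(a,(787,300));c=np.zeros((595,790,3),np.uint8);c[:300,:787]=a;c[300:590,:380]=b
cv2.imwrite('pics/v4c.png',c)"
```

```text
scale 2.185185185185185 [-24.59187111  -2.02768308  25.90447761]
scale 10.727272727272727 [-24.71609467  -2.22777506  25.97474063]
```

View pics/v4c.png

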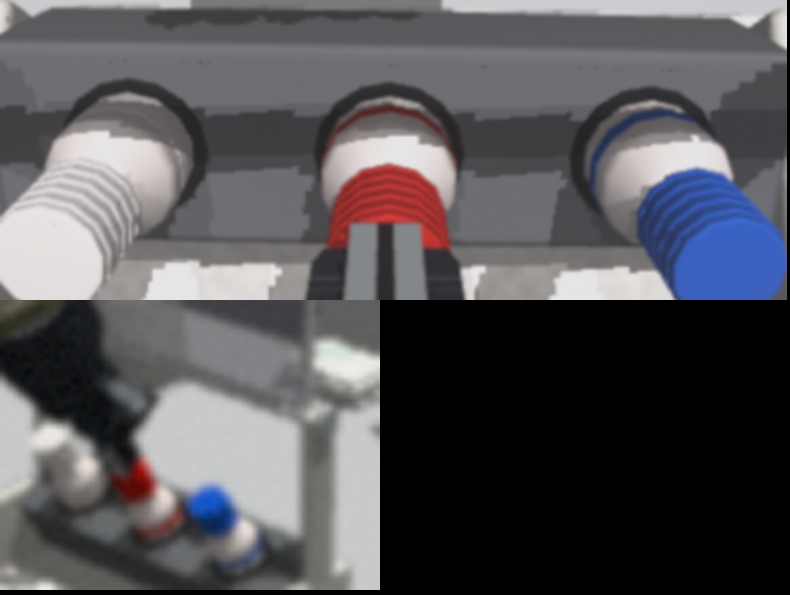

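The red cap is home: it's hard on its stop at about 36 N with no motion, and the neck gap is gone. I'm retracting along the axis, shifting 70 mm to the blue cap and part-opening.

Request:
jog_arm:
  series:
    - [[0, 0, 0], [-0.5, 0, 0.9], 0]
    - [[0, 0, 0], [-1.5, 0.1, 2.6], 0]
    - [[0, 0, 0], [-3, 0.1, 5.2], 0]
    - [[0, 0, 0], [-3.2, -2.4, 5.2], 0.5]
    - [[0, 0, 0], [-3.3, -4.9, 5.2], 0.5]
    - [[0, 0, 0], [-3.4, -6.9, 5.2], 0.5]
    - [[0, 0, 0], [-3.4, -6.9, 5.2], 0.5]
    - [[0, 0, 0], [-3.4, -6.9, 5.2], 0.5]

```text
t: 7.15
tcp_pos: [0.4655, -0.0356, 0.1822]
tool_rot: [[0.864, -0.038, 0.502], [-0.033, -0.999, -0.018], [0.502, -0.001, -0.865]]
wrist_force: [-0.7, 1.4, 0.1]
grip_width: 0.5
gripper_force: 0.0
```

```bash
python3 v.py wrist v5 0 0 560 420; python3 - <<'E'
from h import *
import pickle
c=pickle.load(open("cv5.pkl","rb"));o=manip.get_obs();print(o["tcp_pos"],o["joints"].round(2))
for p in ([.4961,-.037,.130],[.499,.033,.130],o["tcp_pos"],o["tcp_pos"]+.07*o["tool_rot"][:,2]):print(proj(c,p)*1.4048)
E
```

```text
scale 1.4047619047619047 [-0.48190365  0.61127257  0.09323472]
[ 0.46558579 -0.03478867  0.18210743] [ 0.43 -0.35 -0.4   2.33 -0.21  0.62 -1.46]
[387.90165101 328.39461232]
[223.9287467  327.40811952]
[384.48431866 400.46042327]
[385.27300709 320.98132725]
```

View pics/v5.png

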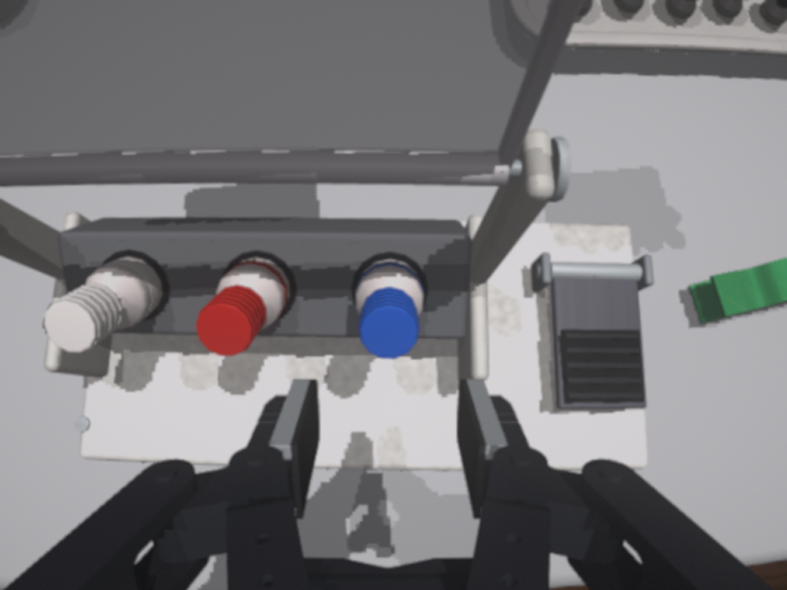

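The blue disc at (390,328) matches its predicted pixel to within 2 px. I'm descending to 21 mm below its top, then closing.

Request:
jog_arm:
  series:
    - [[0, 0, 0], [0.9, -0.3, -1.5], 0.5]
    - [[0, 0, 0], [1.8, -0.3, -3], 0.5]
    - [[0, 0, 0], [2.6, -0.3, -4.5], 0.5]
    - [[0, 0, 0], [3.4, -0.3, -5.8], 0.5]
    - [[0, 0, 0], [4.1, -0.3, -7], 0.5]
    - [[0, 0, 0], [4.1, -0.3, -7], 0.5]
    - [[0, 0, 0], [4.1, -0.3, -7], 0.5]

```text
t: 7.78
tcp_pos: [0.5062, -0.0371, 0.1113]
tool_rot: [[0.866, -0.035, 0.5], [-0.031, -0.999, -0.016], [0.5, -0.001, -0.866]]
wrist_force: [0.3, -0.3, 0.5]
grip_width: 0.499
gripper_force: 0.0
```

Request:
jog_arm:
  series:
    - [[0, 0, 0], [0, 0, 0], 0.2]
    - [[0, 0, 0], [0, 0, 0], 0.1]
    - [[0, 0, 0], [0, 0, 0], 0]
    - [[0, 0, 0], [0, 0, 0], 0]
    - [[0, 0, 0], [0, 0, 0], 0]
    - [[0, 0, 0], [0, 0, 0], 0]

```text
t: 8.28
tcp_pos: [0.5065, -0.0376, 0.1128]
tool_rot: [[0.864, -0.035, 0.502], [-0.03, -0.999, -0.018], [0.502, 0.0, -0.865]]
wrist_force: [-5.1, 3.1, 4.9]
grip_width: 0.27
gripper_force: 58.5
```

Request:
jog_arm:
  series:
    - [[0, 0, 0], [-0.1, 0, 0.17], 0]
    - [[0, 0, 0], [-0.2, 0, 0.35], 0]
    - [[0, 0, 0], [-0.3, 0.01, 0.52], 0]
    - [[0, 0, 0], [-0.4, 0.01, 0.69], 0]
    - [[0, 0, 0], [-0.4, 0.01, 0.69], 0]

```text
t: 8.7
tcp_pos: [0.5026, -0.0374, 0.1195]
tool_rot: [[0.864, -0.035, 0.502], [-0.031, -0.999, -0.017], [0.502, -0.0, -0.865]]
wrist_force: [-3.4, 3.3, 5.0]
grip_width: 0.266
gripper_force: 59.9
```

Request:
jog_arm:
  series:
    - [[0, 0, 0], [-0.05, 0, 0.09], 0]
    - [[0, 0, 0], [-0.1, 0, 0.17], 0]
    - [[0, 0, 0], [-0.1, 0, 0.17], 0]

```text
t: 8.95
tcp_pos: [0.5018, -0.0374, 0.1208]
tool_rot: [[0.864, -0.035, 0.502], [-0.031, -0.999, -0.017], [0.502, -0.001, -0.865]]
wrist_force: [8.0, 4.0, -7.4]
grip_width: 0.272
gripper_force: 61.6
```

Request:
jog_arm:
  series:
    - [[0, 0, 0], [-0.05, 0, 0.09], 0]
    - [[0, 0, 0], [-0.05, 0, 0.09], 0]

```text
t: 9.12
tcp_pos: [0.5016, -0.0373, 0.121]
tool_rot: [[0.864, -0.035, 0.502], [-0.031, -0.999, -0.017], [0.503, -0.001, -0.864]]
wrist_force: [28.0, 1.9, -29.1]
grip_width: 0.266
gripper_force: 63.4
```

That's the hard stop after about 9.5 mm, so the blue cap is fully open. I'm releasing and backing out along the axis.

Request:
jog_arm:
  series:
    - [[0, 0, 0], [0, 0, 0], 0.4]
    - [[0, 0, 0], [0, 0, 0], 0.5]
    - [[0, 0, 0], [0, 0, 0], 0.5]
    - [[0, 0, 0], [-0.8, 0, 1.4], 0.5]
    - [[0, 0, 0], [-1.8, 0, 3.1], 0.5]
    - [[0, 0, 0], [-3, 0.1, 5.2], 0.5]
    - [[0, 0, 0], [-4.5, 0.1, 7.8], 0.5]
    - [[0, 0, 0], [-4.5, 0.1, 7.8], 0.5]

```text
t: 9.78
tcp_pos: [0.4563, -0.0372, 0.2045]
tool_rot: [[0.861, -0.036, 0.507], [-0.031, -0.999, -0.019], [0.507, 0.001, -0.862]]
wrist_force: [1.6, 0.6, 1.7]
grip_width: 0.497
gripper_force: 0.0
```

```bash
python3 v.py wrist v6 0 0 560 420; python3 - <<'E'
from h import *
import pickle
c=pickle.load(open("cv6.pkl","rb"));o=manip.get_obs();print(o["tcp_pos"],o["joints"].round(2))
for p in ([.4961-.0045,-.038,.130+.0078],[.499,.033,.130]):print(proj(c,p)*1.4048)
E
```

```text
scale 1.4047619047619047 [ 0.37361972 -0.32906336 -0.38516357]
[ 0.45654952 -0.0372705   0.20255565] [ 0.43 -0.4  -0.38  2.32 -0.23  0.68 -1.43]
[386.10597415 323.87152328]
[235.47117372 316.12516866]
```

View pics/v6.png

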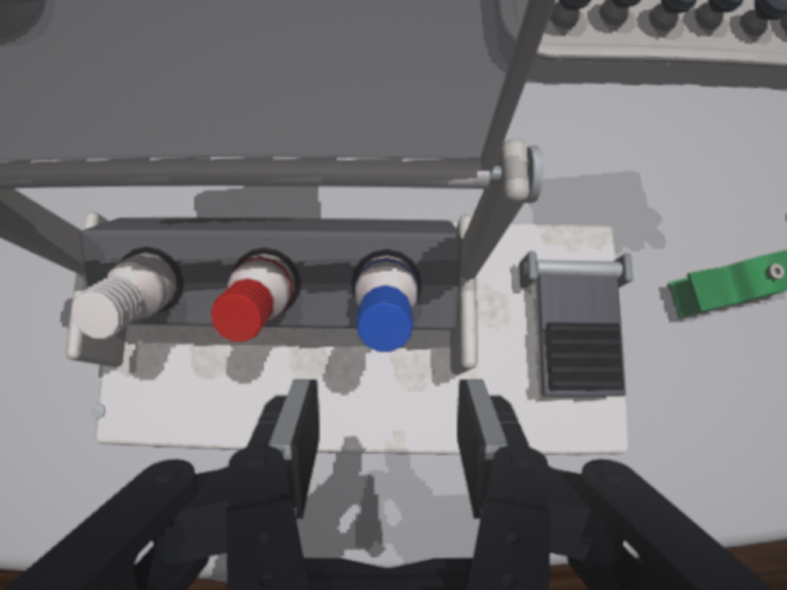

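The blue cap is up at (385,324), where a fully open cap was predicted. Red is home at (239,316), white is closed and the cover is standing. The arm is clear, so I'm handing in.

```bash
python3 -c "
from bench import workorder
print(workorder.close_job())"
```

```text
the job is handed in; nothing more can be done
None
```

I handed the job in at about 10 s: the treadle is down on its stop with the cover up, the red cap is home, the blue cap is fully open, and the white spare was left closed. The hand-in gave no verdict.

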